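# Find the steel-cored doorknob by weight

### The arm

A 6-joint arm with a two-finger parallel gripper is mounted at the origin on the work surface. World frame = base frame: x ahead of the robot, y to its left, z up, the work surface at z = 0. Lengths are in mm, angles in rad, forces in N, time in s.
With the tool pointing down it reaches from about 400 to 925 mm from the base axis. Payload 12.5 kg.
Tool frame: the origin (TCP) lies midway between the tips of the shut fingers; the grasp point (between the pads) lies 19 mm behind it; z points along the fingers, y is the direction in which the jaws open and shut (so a half turn about z gives the same grasp; the last joint's range is limited). The gripper opens to 95 mm and grips with 3 to 60 N. Pads are 20 mm wide; open, the fingers measure 119 mm over their backs; the gripper's body (75 mm by 180 mm) begins 59 mm behind the grasp point.
Start: joints at [-1.306, 0.491, 1.559, -0, 1.092, -0.106], TCP at [226.499, -582.533, 214.661] pointing down, gripper open.
Joint ranges: [-3.1, 3.1], [-0.84, 2.19], [0.05, 2.79], [-1.13, 4.28], [0.06, 2.93], [-2.69, 2.69]. Speed limits (rad/s): [2.22, 2.22, 2.79, 3.14, 3.14, 3.14].

### API

Orientations are given as [roll, pitch, yaw] about the fixed x, y, z axes, in that order (R = Rz(yaw) Ry(pitch) Rx(roll)).
In Python, from cell import env gives the robot as it stands.
- The arm moves only by the tool servo_tool, never from a script. Its argument "plan" is a list of rows, each a list of 7 numbers: the shift along the tool's x, y, z in m, then the turn, a rotation vector about the tool's x, y, z in degrees, then the opening in per cent of the stroke, from 0 (shut) to 100 (fully open). In form: [[dx, dy, dz, wx, wy, wz, jaw], ...]. A call has 1 to 8 rows; each row shifts and turns the pose as measured when the row begins, along the tool's axes as they then stand; what a row does not reach is not made up. A row lasts 1/12 s, in which the tool goes at most 41.7 mm and 7.16 degrees, less where a joint would pass 70% of its speed; a pose out of reach is approached as far as the arm can. A call is refused whole if a number of a shift passes 0.0417 or a number of a turn 7.16, either way. A call with a gripper value outside its range is refused whole. The fingers move at their own pace and stop on an object; the grip force is fixed at half the most. Time passes only in rows, so rows that do not move let the fingers close. It gives the time, the measured TCP pose, the force and the opening at its end, in the units of the state.
- env.state(): the state, without advancing time (a new reading comes with each control period).
- env.read_camera(name): name is "scene" or "top" or "wrist"; returns a dict with "img" (384x512x3 uint8, blue, green, red), "intrinsics" (3x3 intrinsics, pixels), "R" (3x3) and "t" (3): a world point X has camera coordinates R X + t. Camera axes: x right, y down, z forward; pixel columns grow to the right and rows downward; lengths in mm; the calibration is good to about 2 mm. A picture is of the moment at which its call begins. There is no depth.
- env.job_done(): hands the job in, once; it reports no verdict.
The state is a dict: "t": time; "joints": joint angles; "qvel": joint speeds; "tau": joint torques, N m; "eef_pos": TCP position; "tcp_rot": TCP orientation; "ft_force": force on the tool from outside, world axes, zero at the start; "moment": the same for the moment, N m; "opening": opening from 0.0 (shut) to 1.0 (fully open).
Only numpy, scipy, OpenCV 4.12 (cv2) and the standard library are available. Lean on these libraries where they do the work, as an engineer would, in place of code of your own. Each camera call takes 0.05 s, during which the arm holds its last target. There are 200 camera calls.

### The job

Pull the red case's drawer fully open by its handle and leave it open. Lift the two wooden doorknobs in it clear of the drawer, one after the other, and judge by force which is the heavier; the lighter one goes back standing upright in the drawer. Finish by holding the heavier knob in the gripper, upright and still, about 15 cm above the middle of the round cork pad: do not put it down or let go, and leave everything else on the stool where it is.

Things in the scene. Friction and masses are not known exactly. Their poses are not given: they have to be found in the camera images.
- case: red plastic case, fixed to the stool, 180 deep (its x) x 250 wide (its y) x 80 mm high, hex keys clipped on its lid. Origin: middle of the underside. Its drawer comes out of the front face along the case's own -x (level); the front face is 90 mm from the origin
- drawer (a joint): how far the drawer is out, m: 0 shut, 0.13 fully out (stop). Starts between 0 and 0.015; stiff sliding of about 1.5 N, stays where it is left
- drawer_handle (a point): middle of the drawer's steel bar handle: round bar 10 mm thick, 90 mm long along the case's y, level, 58 mm above the stool top, its centre line 45 mm in front of the drawer front (free gap 40 mm) and 22 mm below the case's top. Moves with the drawer; axes as the case's
- drawer_floor (a point): middle of the drawer's floor, on its upper face, 10 mm above the stool top; moves with the drawer, axes as the case's. Floor 155 (x) x 228 mm (y) inside; side and back walls rise only 16 mm above the floor, the front panel 64 mm
- knob_p_belt (a point): one of two look-alike wooden doorknobs, loose, upright in the drawer, side by side in either order, 90 mm or more apart. 58 mm tall, foot 46 mm across, widest part a straight round belt, 50 mm across, 31 to 47 mm above the foot: grip there. Point: on the axis (z up), middle of the belt, 39 mm above the foot, 49 above the stool top. One (unseen which) has a steel core: over 0.14 kg heavier; both under 0.45 kg
- knob_q_belt (a point): one of two look-alike wooden doorknobs, loose, upright in the drawer, side by side in either order, 90 mm or more apart. 58 mm tall, foot 46 mm across, widest part a straight round belt, 50 mm across, 31 to 47 mm above the foot: grip there. Point: on the axis (z up), middle of the belt, 39 mm above the foot, 49 above the stool top. One (unseen which) has a steel core: over 0.14 kg heavier; both under 0.45 kg
- pad: round cork pad, 110 mm across, 4 mm thick, fixed on the stool top; origin: middle of its underside. The chosen knob is shown above it
- level: bystander: aluminium torpedo level, 180 x 22 x 40 mm, long along its x, origin under its middle; leave alone
- anchor_tray: bystander: white tray of grey nylon wall anchors, 120 x 90 x 30 mm, origin under its middle; leave alone
- tape: bystander: yellow tape measure, 70 x 35 x 62 mm, origin under its middle; leave alone
- screwdriver: bystander: screwdriver lying along its x, about 200 mm long, under 35 mm high, leave alone
- glue: bystander: glue bottle, 56 mm across, 150 mm tall, origin under its middle; leave alone
- screw_jar: bystander: clear jar, 66 mm across, 80 mm tall, origin under its middle; leave alone
- knob_p: the knob of point knob_p_belt; origin: middle of its foot
- knob_q: the knob of point knob_q_belt; origin: middle of its foot
There are look-alikes about, which are no part of the job. Of the things shaped like the pad, the cork one is meant.

How it is judged:
By the outcome, as a careful person would: the job done as asked, in the order asked, and still so for the second after the job is handed in, while the arm keeps its last pose, push and grip.
It also fails if it takes over 72 s, if anything falls off the work surface, if the arm or the gripper's body presses on something with over 40 N, if the wrist force passes 120 N, or if a joint passes its speed limit or range.

## Working session

There is one attempt and no reset: what is moved stays moved. The work goes in short steps, Python scripts to look and compute and a tool call to move; the robot and the scene stay as the last step left them, time stands still between calls to the robot, and variables do not carry over. Pictures are saved under pics/ and viewed, about 8 in all and at most 12, crops included, and the job is handed in when it is done.

Besides the shell and the picture viewer there is one more tool, called after ">>>" as a command line: name --pt "numbers of a row" for each row, then --argument value for the rest. servo_tool: Moves the arm, as the interface text tells. Its arguments: {"type":"object","properties":{"plan":{"type":"array","items":{"type":"array","items":{"type":"number"}}}},"required":["plan"]}

```bash
ls; mkdir -p pics; python3 - <<'E'
from cell import env
import cv2,numpy as np
s=env.state();print(s)
for n in("scene","top"):
    c=env.read_camera(n);cv2.imwrite(f"pics/{n}0.png",c["img"]);print(n,c["intrinsics"].tolist(),c["R"].tolist(),c["t"].tolist())
a=cv2.imread("pics/scene0.png");b=cv2.imread("pics/top0.png")
cv2.imwrite("pics/top0b.png",cv2.resize(b,(800,600)))
E
```

```text
pics
{'t': 0.0, 'joints': array([-1.30562077e+00,  4.91583647e-01,  1.55944498e+00, -1.01572746e-05,
        1.09169472e+00, -1.05591791e-01]), 'qvel': array([-0.00222342,  0.00085445,  0.00030903, -0.00076981,  0.00012872,
        0.0027441 ]), 'tau': array([-1.51951386e-03, -6.12638354e+01, -2.58179086e+01,  6.92676427e-02,
        4.82246862e-02, -9.55320866e-05]), 'eef_pos': array([ 226.41706595, -582.28865067,  214.04832033]), 'tcp_rot': array([-3.14046731e+00, -1.10212052e-04,  3.70771974e-01]), 'ft_force': array([-0.46670963, -0.10148924, -0.39379151]), 'moment': array([-0.00178236, -0.02655526,  0.01264578]), 'opening': 0.9998795855160397}
scene [[432.5580861032302, 0.0, 257.5454024531882], [0.0, 432.5580861032302, 183.27057096569015], [0.0, 0.0, 1.0]] [[-0.7823748565646018, 0.6226884814062325, 0.012191757031651363], [0.3482459872946145, 0.45361413916070775, -0.8203407493759465], [-0.516347088835328, -0.6375682456627604, -0.5717450620458316]] [393.8341546180053, -149.55490499435837, 1796.649465307602]
top [[384.678407266479, 0.0, 258.309189817912], [0.0, 384.678407266479, 190.48185710499573], [0.0, 0.0, 1.0]] [[0.02876062282805165, -0.9993564925079106, 0.02143425895217298], [-0.9866610159904288, -0.03181940338789063, -0.1596482542741179], [0.16022754475831327, -0.01655676448841815, -0.9869412380939391]] [-10.603670085115361, 534.4104751295978, 1515.7723288160892]
```

View pics/top0b.png

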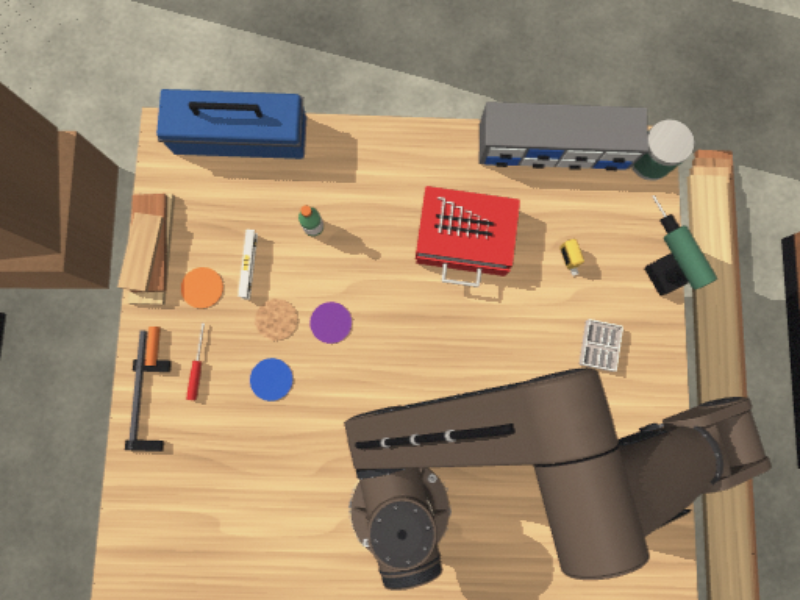

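View pics/scene0.png

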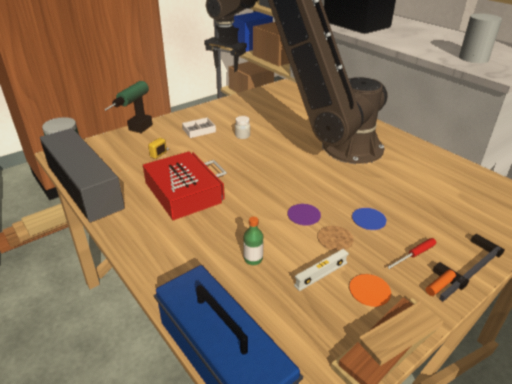

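The pictures show four discs in the 800-wide top view: orange (202,288), purple (331,322), blue (271,380) and a speckled tan one (277,320). The speckled one is the cork pad. The red case is at (468,230), with its handle bar at (462,282).

```bash
cat > h.py <<'E'
from cell import env
import cv2,numpy as np
def cam(n,save=None):
    c=env.read_camera(n)
    if save: cv2.imwrite(f"pics/{save}.png",c["img"])
    return c
def ray(c,u,v,z):
    d=c["R"].T@np.linalg.inv(c["intrinsics"])@[u,v,1.]; o=-c["R"].T@c["t"]
    return o+d*(z-o[2])/d[2]
def proj(c,X):
    p=c["intrinsics"]@(c["R"]@np.array(X,float)+c["t"]); return p[:2]/p[2]
E
python3 - <<'E'
from h import *
c=cam("top");im=c["img"];hsv=cv2.cvtColor(im,cv2.COLOR_BGR2HSV)
m=((hsv[...,0]<8)|(hsv[...,0]>172))&(hsv[...,1]>150)
m=m.astype(np.uint8)*255
v=hsv[...,2]
print([int(v[y,298]) for y in range(120,182,4)])
mt=m&((v>185)*255).astype(np.uint8)
mt=cv2.morphologyEx(mt,cv2.MORPH_CLOSE,np.ones((9,9)))
cs,_=cv2.findContours(mt,0,2);k=max(cs,key=cv2.contourArea)
b=cv2.boxPoints(cv2.minAreaRect(k));print(b)
P=np.array([ray(c,*p,80) for p in b]);print(P.round(1))
print([np.linalg.norm(P[i]-P[i-1]).round(1) for i in range(4)],P.mean(0))
# case pixel hull
# cork
sub=im[180:230,155:200]
print("cork hsv",hsv[205,177],hsv[203,181],"wood",hsv[225,200])
big=cv2.resize(im[110:240,140:380],(800,433),interpolation=cv2.INTER_CUBIC);cv2.imwrite("pics/crop1.png",big)
for u,v_ in [(177.3,204.8)]: print(ray(c,u,v_,4))
print(ray(c,462*.64,282*.64,58))
E
```

```text
[220, 215, 216, 217, 208, 38, 215, 111, 216, 218, 217, 217, 179, 108, 169, 167]
[[265.38    164.34001]
 [271.91998 118.56001]
 [333.38    127.34001]
 [326.84003 173.12001]]
[[ 635.3  -18.9   80. ]
 [ 827.5  -40.7   80. ]
 [ 799.3 -292.4   80. ]
 [ 607.6 -265.7   80. ]]
[np.float64(248.3), np.float64(193.5), np.float64(253.3), np.float64(193.5)] [ 717.43011204 -154.4230026    80.        ]
cork hsv [ 14 116 189] [ 14 114 215] wood [ 17 105 226]
[470.47616908 336.30619654   4.        ]
[ 577.82432051 -143.75345153   58.        ]
```

View pics/crop1.png

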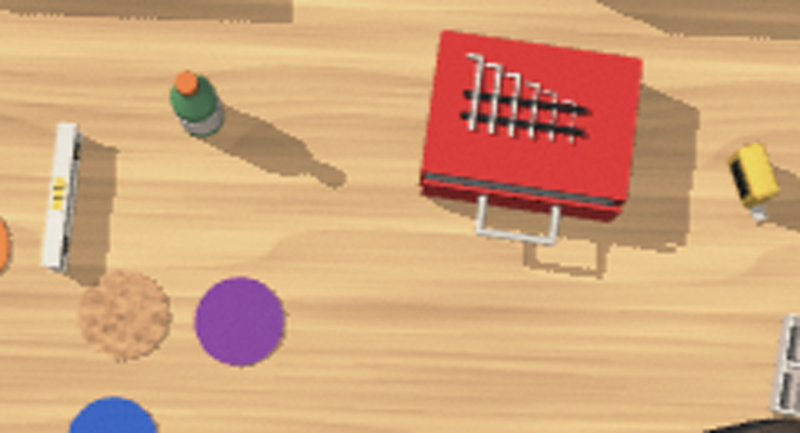

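The crop shows the cork pad at (125,315), with the plain purple disc beside it, so the speckled cork one is the target. The handle bar runs from (478,234) to (554,242). The back top corners of the case are at (441,31) and (642,58).

```bash
python3 - <<'E'
from h import *
c=cam("top");f=lambda u,v,z:ray(c,140+(u+.5)/3.3333-.5,110+(v+.5)/3.3333-.5,z)
bl,br=f(441,31,80),f(642,58,80)
hl,hr=f(478,234,58),f(555,242,58)
print("back",bl,br,np.linalg.norm(bl-br)); d=bl-br; print("yaw",np.arctan2(-d[0],d[1]))
d=hl-hr;print("handle",hl,hr,np.linalg.norm(d),np.arctan2(-d[0],d[1]),(hl+hr)/2)
fl,fr=f(425,172,80),f(622,203,80);d=fl-fr;print("front",fl,fr,np.linalg.norm(d),np.arctan2(-d[0],d[1]))
yaw=np.mean([np.arctan2(-(bl-br)[0],(bl-br)[1])]);print("cork",f(125,315,4))
mid=(bl+br)/2;x=np.array([np.cos(yaw),np.sin(yaw),0]);print("case centre",mid-90*x,"handle if shut",mid-225*x)
for w in("level","glue"):pass
E
```

```text
back [825.86540198 -40.83447268  80.        ] [ 800.32745061 -287.80578314   80.        ] 248.28816957900722
yaw -0.10303832198783885
handle [578.73235054 -92.64993243  58.        ] [ 571.94068068 -186.20915999   58.        ] 93.80541477674709 -0.07246508712774798 [ 575.33651561 -139.42954621   58.        ]
front [648.20932294 -25.68582931  80.        ] [ 618.06394307 -263.31704668   80.        ] 239.53567457897853 -0.1261838193877261
cork [473.14083283 337.08588026   4.        ]
case centre [ 723.57376406 -155.06307943   80.        ] handle if shut [ 589.28977071 -141.17750671   80.        ]
```

>>> servo_tool --pt "0 0 0 0 0 -7 45" --pt "0 0 0 0 0 -7 45" --pt "0 0 0 0 0 -7 45" --pt "0 0 0 0 0 -7 45" --pt "0 0 0 0 0 -7 45" --pt "0 0 0 0 0 -7 45" --pt "0 0 0 0 0 -7 45" --pt "0 0 0 0 0 -7 45"

```text
t: 0.87
eef_pos: [226.3, -581.7, 212.7]
tcp_rot: [-3.14, -0.003, 1.369]
ft_force: [-0.2, -0.7, 0.0]
opening: 0.5
```

```bash
cat > g.py <<'E'
import sys
from h import *
def go(x,y,z,yaw=None):
    s=env.state();p=s["eef_pos"];r=s["tcp_rot"]
    from scipy.spatial.transform import Rotation as Ro
    R=Ro.from_euler("xyz",r).as_matrix()
    d=R.T@(np.array([x,y,z])-p)
    print("t",round(s["t"],2),"pos",p.round(1),"rot",r.round(3),"tool shift mm",d.round(1),"rows",(np.abs(d).max()/40).round(1),"F",s["ft_force"].round(2),"op",round(s["opening"],3))
    if yaw is not None:
        T=Ro.from_euler("xyz",[np.pi,0,yaw]);print("turn tool deg",np.degrees((Ro.from_matrix(R).inv()*T).as_rotvec()).round(2))
if __name__=="__main__": go(*map(float,sys.argv[1:]))
E
python3 g.py 577 -140 214 1.47
```

```text
t 0.87 pos [ 226.3 -581.7  212.7] rot [-3.140e+00 -3.000e-03  1.369e+00] tool shift mm [502.9 255.2   0. ] rows 12.6 F [-0.17 -0.71  0.03] op 0.5
turn tool deg [-0.09 -0.2  -5.77]
```

>>> servo_tool --pt "0.036 0.018 0 0 0 -3 45" --pt "0.037 0.018 0 0 0 -2.8 45" --pt "0.038 0.016 0 0 0 0 45" --pt "0.038 0.016 0 0 0 0 45" --pt "0.038 0.016 0 0 0 0 45" --pt "0.038 0.016 0 0 0 0 45" --pt "0.038 0.016 0 0 0 0 45" --pt "0.038 0.016 0 0 0 0 45"

```text
t: 1.53
eef_pos: [388.9, -296.7, 210.9]
tcp_rot: [-3.139, -0.003, 1.475]
ft_force: [0.5, -0.0, -0.7]
opening: 0.447
```

```bash
python3 g.py 577 -140 214 1.47
```

```text
t 1.53 pos [ 388.9 -296.7  210.9] rot [-3.139e+00 -3.000e-03  1.475e+00] tool shift mm [174.  172.3  -2.8] rows 4.4 F [ 0.46 -0.01 -0.66] op 0.447
turn tool deg [-0.13 -0.2   0.28]
```

>>> servo_tool --pt "0.034 0.034 -0.002 0 0 0 45" --pt "0.034 0.034 -0.001 0 0 0 45" --pt "0.034 0.034 0 0 0 0 45" --pt "0.034 0.034 0 0 0 0 45" --pt "0.02 0.02 0 0 0 0 45" --pt "0 0 0 0 0 0 45"

```text
t: 2.03
eef_pos: [542.0, -163.7, 214.4]
tcp_rot: [-3.141, -0.004, 1.479]
ft_force: [-0.5, 0.1, -0.6]
opening: 0.451
```

```bash
python3 - <<'E'
from h import *;import g
g.go(577,-140,214,1.47)
c=cam("wrist","w1");s=env.state()
print(c["intrinsics"][0,0],c["R"].round(3).tolist(),(-c["R"].T@c["t"]).round(1),proj(c,[577,-140,58]).round(1),proj(c,[582,-95,58]).round(1),proj(c,[573,-185,58]).round(1))
E
```

```text
t 2.03 pos [ 542.  -163.7  214.4] rot [-3.141 -0.004  1.479] tool shift mm [26.8 32.7  0.5] rows 0.8 F [-0.51  0.15 -0.58] op 0.451
turn tool deg [-0.05 -0.23  0.51]
272.7335166918216 [[0.996, -0.091, -0.001], [-0.088, -0.963, 0.254], [-0.024, -0.253, -0.967]] [548.4 -93.6 384.6] [283.3 161. ] [285.1 121.9] [282.5 197.3]
```

View pics/w1.png

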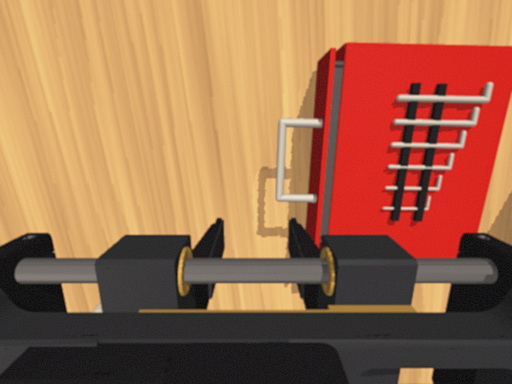

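The wrist view shows the bar from (283,123) to (280,198). Its middle is at (281.5,160.5), within 2 px of the prediction, so the handle is at about (575.5,-140).

>>> servo_tool --pt "0.0265 0.031 0 0 0.2 0.4 45" --pt "0 0 0 0 0 0 45"

```text
t: 2.25
eef_pos: [572.4, -142.2, 214.1]
tcp_rot: [-3.139, -0.007, 1.471]
ft_force: [0.2, 0.7, 0.1]
opening: 0.45
```

```bash
python3 g.py 575.5 -140 39 1.47
```

```text
t 2.25 pos [ 572.4 -142.2  214.1] rot [-3.139 -0.007  1.471] tool shift mm [  1.2   3.4 175.1] rows 4.4 F [0.22 0.69 0.07] op 0.45
turn tool deg [-0.16 -0.42  0.07]
```

>>> servo_tool --pt "0.001 0.003 0.03 0 -0.4 0 45" --pt "0 0 0.035 0 0 0 45" --pt "0 0 0.035 0 0 0 45" --pt "0 0 0.035 0 0 0 45" --pt "0 0 0 0 0 0 45"

```text
t: 2.67
eef_pos: [574.1, -145.1, 77.0]
tcp_rot: [3.139, 0.002, 1.47]
ft_force: [0.3, -0.2, -0.6]
opening: 0.449
```

```bash
python3 g.py 575.5 -140 39 1.47
```

```text
t 2.67 pos [ 574.1 -145.1   77. ] rot [3.139e+00 2.000e-03 1.470e+00] tool shift mm [ 5.3  0.8 38. ] rows 1.0 F [ 0.32 -0.23 -0.58] op 0.449
turn tool deg [0.14 0.13 0.02]
```

>>> servo_tool --pt "0.003 0.001 0.02 0 0 0 45" --pt "0 0 0.017 0 0 0 45" --pt "0 0 0 0 0 0 45" --pt "0 0 0 0 0 0 0" --pt "0 0 0 0 0 0 0" --pt "0 0 0 0 0 0 0" --pt "0 0 0 0 0 0 0"

```text
t: 3.25
eef_pos: [575.2, -147.6, 47.5]
tcp_rot: [3.135, 0.004, 1.466]
ft_force: [-0.2, -0.6, 0.6]
opening: 0.228
```

```bash
python3 g.py 575.5 -140 39 1.47
```

```text
t 3.25 pos [ 575.2 -147.6   47.5] rot [3.135 0.004 1.466] tool shift mm [ 7.6 -0.6  8.5] rows 0.2 F [-0.16 -0.62  0.56] op 0.228
turn tool deg [ 0.36  0.22 -0.24]
```

>>> servo_tool --pt "0.005 0 0.008 0 0 0 25" --pt "0 0 0.001 0 0 0 25" --pt "0 0 0 0 0 0 0" --pt "0 0 0 0 0 0 0" --pt "0 0 0 0 0 0 0" --pt "0 0 0 0 0 0 0" --pt "0 0 0 0 0 0 0"

```text
t: 3.83
eef_pos: [576.5, -142.2, 40.1]
tcp_rot: [3.133, 0.005, 1.466]
ft_force: [-1.4, 0.2, 0.2]
opening: 0.093
```

```bash
python3 g.py 575.5 -140 39 1.47
```

```text
t 3.83 pos [ 576.5 -142.2   40.1] rot [3.133 0.005 1.466] tool shift mm [ 2.1 -1.3  1.1] rows 0.1 F [-1.35  0.18  0.19] op 0.093
turn tool deg [ 0.52  0.27 -0.21]
```

>>> servo_tool --pt "0 -0.012 0 0 0 0 0" --pt "0 -0.02 0 0 0 0 0" --pt "0 -0.02 0 0 0 0 0" --pt "0 -0.02 0 0 0 0 0" --pt "0 -0.02 0 0 0 0 0" --pt "0 -0.015 0 0 0 0 0" --pt "0 0 0 0 0 0 0"

```text
t: 4.42
eef_pos: [470.9, -130.2, 40.2]
tcp_rot: [3.121, 0.006, 1.466]
ft_force: [-1.2, -1.7, -9.2]
opening: 0.097
```

```bash
python3 g.py 456 -128 39 1.47
```

```text
t 4.42 pos [ 470.9 -130.2   40.2] rot [3.121 0.006 1.466] tool shift mm [  0.7 -15.1   0.9] rows 0.4 F [-1.25 -1.7  -9.22] op 0.097
turn tool deg [ 1.2   0.32 -0.24]
```

>>> servo_tool --pt "0 -0.008 0 0.8 0 0 0" --pt "0 -0.008 0 0 0 0 0" --pt "0 -0.006 0 0 0 0 0" --pt "0 -0.006 0 0 0 0 0"

```text
t: 4.75
eef_pos: [458.3, -130.8, 40.9]
tcp_rot: [3.099, 0.013, 1.462]
ft_force: [35.8, 15.5, -28.1]
opening: 0.097
```

```bash
python3 g.py 456 -128 39 1.47
```

```text
t 4.75 pos [ 458.3 -130.8   40.9] rot [3.099 0.013 1.462] tool shift mm [ 2.6 -2.6  1.7] rows 0.1 F [ 35.76  15.5  -28.06] op 0.097
turn tool deg [ 2.43  0.74 -0.45]
```

The pull force rose to 36 N after 119 mm of travel, so the drawer is at its stop. I'll relax, open the jaws and rise.

>>> servo_tool --pt "0 0 0 0 0 0 40" --pt "0 0 0 0 0 0 40" --pt "0 0 0 0 0 0 40" --pt "0 0 0 0 0 0 40" --pt "0 0 -0.02 0 0 0 40" --pt "0 0 -0.04 0 0 0 75" --pt "0 0 -0.04 1 0 0 75" --pt "0 0 -0.04 1 0 0 75"

```text
t: 5.42
eef_pos: [449.3, -127.3, 178.4]
tcp_rot: [-3.133, 0.008, 1.462]
ft_force: [1.9, 0.5, -0.2]
opening: 0.557
```

```bash
python3 g.py 520 -130 260 1.47
```

```text
t 5.42 pos [ 449.3 -127.3  178.4] rot [-3.133  0.008  1.462] tool shift mm [  4.3  69.9 -82.2] rows 2.1 F [ 1.88  0.54 -0.18] op 0.557
turn tool deg [-0.47  0.48 -0.45]
```

>>> servo_tool --pt "0 0 -0.03 0 0 7 75" --pt "0 0 -0.03 0 0 7 75" --pt "0 0 -0.02 0 0 7 75" --pt "0 0 0 0 0 7 75" --pt "0 0 0 0 0 7 75" --pt "0 0 0 0 0 7 75" --pt "0 0 0 0 0 7 75" --pt "0 0 0 0 0 7 75"

```text
t: 6.08
eef_pos: [447.7, -127.1, 273.1]
tcp_rot: [3.13, 0.007, 0.463]
ft_force: [0.1, 0.7, 0.7]
opening: 0.75
```

>>> servo_tool --pt "0 0 0 0 0 7 75" --pt "0 0 0 0 0 7 75" --pt "0 0 0 0 0 7 75" --pt "0 0 0 0 0 7 75" --pt "0 0 0 0 0 5 75" --pt "0.035 0 0 0 0 0 75" --pt "0.035 0 0 0 0 0 75" --pt "0 0 0 0 0 0 75"

```text
t: 6.75
eef_pos: [513.8, -136.5, 272.9]
tcp_rot: [3.128, 0.005, -0.14]
ft_force: [-0.6, 1.0, -0.9]
opening: 0.749
```

```bash
python3 - <<'E'
from h import *;import g
g.go(540,-140,260,-.1)
c=cam("wrist","w2");np.savez("w2.npz",**{k:c[k] for k in("intrinsics","R","t")})
t=cam("top","t2");
a=c["img"];b=cv2.resize(t["img"][150:230,250:350],(480,384),interpolation=cv2.INTER_CUBIC)
cv2.imwrite("pics/c2.png",cv2.resize(np.hstack([a,b]),(800,310)))
E
```

```text
t 6.75 pos [ 513.8 -136.5  272.9] rot [ 3.128  0.005 -0.14 ] tool shift mm [26.5 -0.4 12.7] rows 0.7 F [-0.64  1.03 -0.86] op 0.749
turn tool deg [ 0.78  0.32 -2.28]
```

View pics/c2.png

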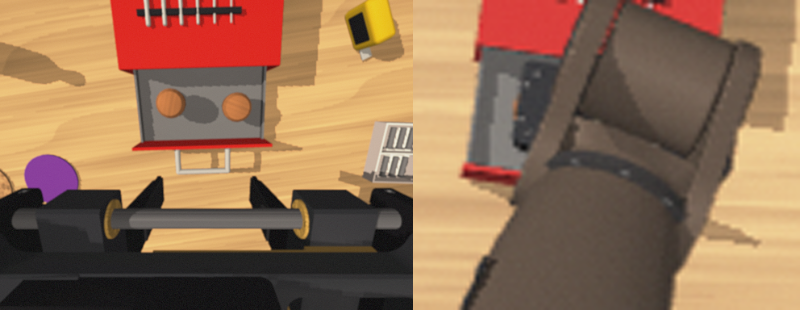

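The wrist view shows the drawer open, with the two knobs upright in it at about (170,103) and (236,106). Next I'll measure them.

```bash
python3 - <<'E'
from h import *
c=dict(np.load("w2.npz"));im=cv2.imread("pics/w2.png");hsv=cv2.cvtColor(im,cv2.COLOR_BGR2HSV)
print(hsv[127,211],hsv[131,293],hsv[200,100])
m=((hsv[...,0]<15)&(hsv[...,1]>110)&(hsv[...,2]>60)).astype(np.uint8)
m[:88]=0;m[172:]=0;m[:,:175]=0;m[:,325:]=0
n,l,st,ce=cv2.connectedComponentsWithStats(m)
for i in range(1,n):
    if st[i,4]>200:
        k=max(cv2.findContours((l==i).astype(np.uint8),0,2)[0],key=cv2.contourArea);(x,y),r=cv2.minEnclosingCircle(k)
        print(st[i],ce[i],(x,y),r,ray(c,x,y,49).round(1),ray(c,*ce[i],49).round(1),"foot pred",proj(c,ray(c,x,y,49)-[0,0,39]))
hc=(202/.8065,162/.8065);print("handle",ray(c,*hc,58).round(1))
E
```

```text
[ 12 163 185] [ 12 161 193] [ 17 129 222]
[ 193  110   37   36 1033] [211.05421104 127.38722168] (211.29299926757812, 126.82484436035156) 18.47115707397461 [586.2 -88.5  49. ] [585.5 -88.   49. ] foot pred [214.92634397 126.30132574]
[ 275  115   37   35 1005] [293.23681592 132.12835821] (293.10809326171875, 131.94595336914062) 18.13291358947754 [ 563.3 -201.1   49. ] [ 563.  -201.3   49. ] foot pred [289.41322938 130.96989636]
handle [ 474.3 -127.5   58. ]
```

```bash
python3 g.py 586 -88.3 30 -.1
```

```text
t 6.85 pos [ 510.5 -135.7  272.7] rot [ 3.128  0.008 -0.139] tool shift mm [ 70.1 -60.6 241.4] rows 6.0 F [-0.36 -0.07 -0.5 ] op 0.752
turn tool deg [ 0.75  0.45 -2.23]
```

>>> servo_tool --pt "0.034 -0.02 0.02 0 0 -2 80" --pt "0.034 -0.02 0.03 0.5 0 0 80" --pt "0 0 0.03 0 0 0 80" --pt "0 0 0.03 0 0 0 80" --pt "0 0 0 0 0 0 80" --pt "0 0 0 0 0 0 80"

```text
t: 7.35
eef_pos: [574.4, -106.2, 164.4]
tcp_rot: [3.137, 0.008, -0.103]
ft_force: [0.2, 0.8, 0.2]
opening: 0.801
```

```bash
python3 - <<'E'
from h import *;import g
g.go(586,-88.3,30,-.1)
c=cam("wrist","w3");im=c["img"];hsv=cv2.cvtColor(im,cv2.COLOR_BGR2HSV)
m=((hsv[...,0]<15)&(hsv[...,1]>110)&(hsv[...,2]>60)).astype(np.uint8)
n,l,st,ce=cv2.connectedComponentsWithStats(m)
for i in range(1,n):
    if st[i,4]>400: print(st[i],ce[i].round(1),ray(c,*ce[i],49).round(1))
print("exp",proj(c,[586,-88.3,49]),proj(c,[563,-201,49]))
E
```

```text
t 7.35 pos [ 574.4 -106.2  164.4] rot [ 3.137  0.008 -0.103] tool shift mm [ 10.8 -19.7 134.2] rows 3.4 F [0.18 0.78 0.24] op 0.801
turn tool deg [ 0.29  0.45 -0.18]
[  143     0   308   136 30708] [297.8  76.7] [ 683.3 -160.3   49. ]
[212   9  22  27 556] [222.7  22.1] [736.9 -94.3  49. ]
[242  10  22  27 567] [252.5  22.5] [ 733.8 -121.6   49. ]
[270  10  24  27 598] [282.   23.1] [ 730.6 -148.6   49. ]
[299  11  26  26 623] [311.4  23.5] [ 727.5 -175.7   49. ]
[328  11  27  27 647] [340.9  23.8] [ 724.5 -202.9   49. ]
[ 213  157   47   50 1792] [236.5 182. ] [585.9 -88.6  49. ]
[ 314  166   54   50 2003] [340.7 190.4] [ 565.  -199.3   49. ]
[ 195  231  122   28 3135] [255.7 244.7] [ 511.  -101.5   49. ]
[336 232  36  27 530] [356.7 241.7] [ 502.6 -216.3   49. ]
exp [236.17143917 181.90591459] [342.26988633 191.97516194]
```

View pics/w3.png

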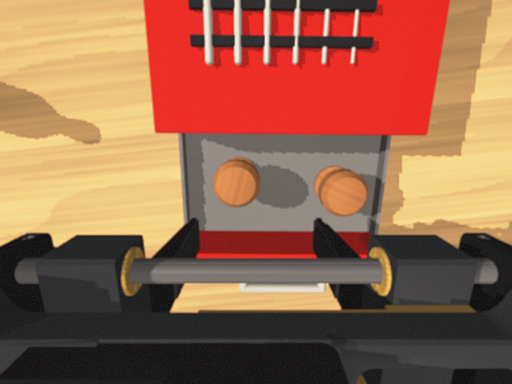

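The close view confirms knob A at pixel (236,182), or (586,-88.5) in mm, and knob B at (341,190), or about (565,-199.5).

>>> servo_tool --pt "0.012 -0.02 0.02 0 0.4 0 80" --pt "0 0 0.028 0 0 0 80" --pt "0 0 0.018 0 0 0 80" --pt "0 0 0 0 0 0 80" --pt "0 0 0 0 0 0 80"

```text
t: 7.82
eef_pos: [590.6, -89.6, 108.0]
tcp_rot: [3.134, -0.013, -0.106]
ft_force: [-0.3, 0.4, 0.8]
opening: 0.795
```

```bash
python3 g.py 586 -88.4 30 -.1
```

```text
t 7.82 pos [590.6 -89.6 108. ] rot [ 3.134 -0.013 -0.106] tool shift mm [-5.7 -1.3 78. ] rows 1.9 F [-0.26  0.41  0.79] op 0.795
turn tool deg [ 0.43 -0.74 -0.32]
```

>>> servo_tool --pt "-0.004 -0.001 0.01 0.4 -0.6 0 80" --pt "0 0 0.025 0 0 0 80" --pt "0 0 0.02 0 0 0 80" --pt "0 0 0.01 0 0 0 80" --pt "0 0 0 0 0 0 80"

```text
t: 8.23
eef_pos: [589.6, -90.3, 49.4]
tcp_rot: [3.14, -0.014, -0.107]
ft_force: [-0.3, -0.0, 0.7]
opening: 0.797
```

```bash
python3 g.py 586 -88.4 30 -.1
```

```text
t 8.23 pos [589.6 -90.3  49.4] rot [ 3.14  -0.014 -0.107] tool shift mm [-4.  -1.6 19.4] rows 0.5 F [-0.31 -0.01  0.66] op 0.797
turn tool deg [ 0.07 -0.78 -0.41]
```

>>> servo_tool --pt "-0.004 -0.001 0.01 0 -0.8 -0.3 80" --pt "0 0 0.008 0 0 0 80" --pt "0 0 0 0 0 0 80" --pt "0 0 0 0 0 0 80"

```text
t: 8.57
eef_pos: [586.5, -89.4, 32.7]
tcp_rot: [3.14, -0.001, -0.102]
ft_force: [-0.1, 1.0, 0.7]
opening: 0.796
```

```bash
python3 g.py 586 -88.4 30 -.1
```

```text
t 8.57 pos [586.5 -89.4  32.7] rot [ 3.14e+00 -1.00e-03 -1.02e-01] tool shift mm [-0.6 -1.   2.7] rows 0.1 F [-0.05  0.98  0.69] op 0.796
turn tool deg [ 0.09 -0.06 -0.1 ]
```

Close on it.

>>> servo_tool --pt "0 -0.001 0.002 0 0 0 40" --pt "0 0 0 0 0 0 40" --pt "0 0 0 0 0 0 40" --pt "0 0 0 0 0 0 40" --pt "0 0 0 0 0 0 20" --pt "0 0 0 0 0 0 20" --pt "0 0 0 0 0 0 0" --pt "0 0 0 0 0 0 0"

```text
t: 9.23
eef_pos: [587.3, -88.3, 32.2]
tcp_rot: [3.14, -0.003, -0.101]
ft_force: [-0.7, 0.4, -1.6]
opening: 0.515
```

```bash
python3 g.py 586 -88.4 130 -.1
```

```text
t 9.23 pos [587.3 -88.3  32.2] rot [ 3.14e+00 -3.00e-03 -1.01e-01] tool shift mm [ -1.    0.4 -97.8] rows 2.4 F [-0.66  0.42 -1.59] op 0.515
turn tool deg [ 0.1  -0.19 -0.08]
```

>>> servo_tool --pt "0 0 -0.012 0 0 0 0" --pt "0 0 -0.02 0 0 0 0" --pt "0 0 -0.025 0 0 0 0" --pt "0 0 -0.025 0 0 0 0" --pt "0 0 -0.015 0 0 0 0" --pt "0 0 0 0 0 0 0" --pt "0 0 0 0 0 0 0" --pt "0 0 0 0 0 0 0"

```text
t: 9.9
eef_pos: [586.2, -88.0, 136.6]
tcp_rot: [3.14, -0.002, -0.102]
ft_force: [-0.3, 0.5, -1.0]
opening: 0.513
```

```bash
cat > wt.py <<'E'
from h import *;import g
g.go(586,-88.4,32,-.1)
F=[]
for i in range(8): env.read_camera("top");F.append(env.state()["ft_force"])
F=np.array(F);print("mean",F.mean(0).round(2),"sd",F.std(0).round(2)); g.go(586,-88.4,32,-.1)
E
python3 wt.py
```

```text
t 9.9 pos [586.2 -88.  136.6] rot [ 3.14e+00 -2.00e-03 -1.02e-01] tool shift mm [ -0.3   0.3 104.6] rows 2.6 F [-0.33  0.52 -0.96] op 0.513
turn tool deg [ 0.09 -0.12 -0.09]
mean [ 0.38  0.22 -1.13] sd [0.6  0.44 0.59]
t 10.3 pos [586.1 -88.  136. ] rot [ 3.14e+00 -1.00e-03 -1.02e-01] tool shift mm [-1.00e-01  3.00e-01  1.04e+02] rows 2.6 F [ 0.19  0.08 -0.84] op 0.514
turn tool deg [ 0.08 -0.05 -0.09]
```

Knob A pulls about -1.1 N, which suggests the lighter one. It goes back where it stood.

>>> servo_tool --pt "0 0 0.02 0 0 0 0" --pt "0 0 0.03 0 0 0 0" --pt "0 0 0.02 0 0 0 0" --pt "0 0 0.015 0 0 0 0" --pt "0 0 0.006 0 0 0 0" --pt "0 0 0 0 0 0 0" --pt "0 0 0 0 0 0 0"

```text
t: 10.88
eef_pos: [587.2, -88.4, 41.6]
tcp_rot: [3.14, -0.003, -0.102]
ft_force: [0.5, 0.5, -1.6]
opening: 0.515
```

```bash
python3 g.py 586.6 -88.3 32.2 -.1
```

```text
t 10.88 pos [587.2 -88.4  41.6] rot [ 3.14e+00 -3.00e-03 -1.02e-01] tool shift mm [-0.6 -0.   9.4] rows 0.2 F [ 0.54  0.45 -1.6 ] op 0.515
turn tool deg [ 0.1  -0.15 -0.09]
```

>>> servo_tool --pt "0 0 0.005 0 0 0 0" --pt "0 0 0.003 0 0 0 0" --pt "0 0 0.0015 0 0 0 0" --pt "0 0 0.001 0 0 0 0" --pt "0 0 0 0 0 0 0"

```text
t: 11.3
eef_pos: [588.9, -88.8, 33.4]
tcp_rot: [3.139, -0.008, -0.102]
ft_force: [-0.2, 0.2, -1.6]
opening: 0.511
```

```bash
python3 g.py 586.6 -88.3 32.2 -.1
```

```text
t 11.3 pos [588.9 -88.8  33.4] rot [ 3.139 -0.008 -0.102] tool shift mm [-2.3 -0.2  1.2] rows 0.1 F [-0.15  0.24 -1.6 ] op 0.511
turn tool deg [ 0.14 -0.44 -0.09]
```

>>> servo_tool --pt "0 0 0.001 0 -0.4 0 0" --pt "0 0 0.0008 0 0 0 0" --pt "0 0 0.0005 0 0 0 0" --pt "0 0 0 0 0 0 0"

```text
t: 11.63
eef_pos: [589.4, -88.9, 32.1]
tcp_rot: [3.139, -0.002, -0.101]
ft_force: [-0.7, -0.9, -1.2]
opening: 0.515
```

```bash
python3 g.py 586.6 -88.3 32.2 -.1
```

```text
t 11.63 pos [589.4 -88.9  32.1] rot [ 3.139e+00 -2.000e-03 -1.010e-01] tool shift mm [-2.8 -0.3 -0.1] rows 0.1 F [-0.75 -0.94 -1.23] op 0.515
turn tool deg [ 0.16 -0.09 -0.08]
```

>>> servo_tool --pt "0 0 0.0008 0 0 0 0" --pt "0 0 0.0008 0 0 0 0" --pt "0 0 0 0 0 0 0"

```text
t: 11.88
eef_pos: [590.5, -89.0, 32.3]
tcp_rot: [3.138, -0.005, -0.101]
ft_force: [0.3, -0.2, -1.2]
opening: 0.514
```

>>> servo_tool --pt "-0.001 0 0.002 0 0 0 0" --pt "0 0 0.0015 0 0 0 0"

```text
t: 12.05
eef_pos: [591.9, -89.2, 31.9]
tcp_rot: [3.138, -0.012, -0.102]
ft_force: [-2.1, 1.8, 17.1]
opening: 0.514
```

That is firm contact, so the foot is on the floor. Release.

>>> servo_tool --pt "0 0 -0.0005 0 -0.4 0 0" --pt "0 0 0 0 0 0 65" --pt "0 0 0 0 0 0 80" --pt "0 0 0 0 0 0 80" --pt "0 0 0 0 0 0 80" --pt "0 0 -0.02 0 0 0 80" --pt "0 0 -0.035 0 0 0 80" --pt "0 0 -0.035 0 0 0 80"

```text
t: 12.72
eef_pos: [588.1, -88.1, 117.2]
tcp_rot: [3.14, 0.009, -0.102]
ft_force: [0.8, 0.0, -0.9]
opening: 0.794
```

```bash
python3 g.py 565 -199.5 120 -.1
```

```text
t 12.72 pos [588.1 -88.1 117.2] rot [ 3.14   0.009 -0.102] tool shift mm [-11.7 113.1  -2.5] rows 2.8 F [ 0.77  0.04 -0.87] op 0.794
turn tool deg [ 0.1   0.49 -0.1 ]
```

>>> servo_tool --pt "-0.002 0.03 -0.004 0 0.4 0 80" --pt "-0.004 0.035 0 0 0 0 80" --pt "-0.004 0.035 0 0 0 0 80" --pt "-0.001 0.01 0 0 0 0 80" --pt "0 0 0 0 0 0 80" --pt "0 0 0 0 0 0 80"

```text
t: 13.22
eef_pos: [567.7, -200.0, 128.9]
tcp_rot: [3.138, -0.009, -0.099]
ft_force: [-0.1, -0.1, -0.1]
opening: 0.802
```

```bash
python3 - <<'E'
from h import *;import g
import wt
c=cam("wrist","w4");im=c["img"];hsv=cv2.cvtColor(im,cv2.COLOR_BGR2HSV)
m=((hsv[...,0]>8)&(hsv[...,0]<15)&(hsv[...,1]>110)&(hsv[...,2]>60)).astype(np.uint8)
m=cv2.morphologyEx(m,cv2.MORPH_OPEN,np.ones((5,5)))
n,l,st,ce=cv2.connectedComponentsWithStats(m)
for i in range(1,n):
    if st[i,4]>400: print(st[i],ce[i].round(1),ray(c,*ce[i],49).round(1),ray(c,*ce[i],55).round(1))
print("exp",proj(c,[588,-88.4,49]),proj(c,[565,-199.5,49]))
E
```

```text
t 13.22 pos [ 567.7 -200.   128.9] rot [ 3.138 -0.009 -0.099] tool shift mm [   6.2 -113.2   96.5] rows 2.8 F [-0.06 -0.06 -0.15] op 0.802
turn tool deg [ 0.23 -0.52  0.04]
mean [ 0.34 -0.14 -0.  ] sd [0.42 0.53 0.49]
t 13.62 pos [ 568.2 -199.1  129.2] rot [ 3.137 -0.009 -0.097] tool shift mm [   6.1 -112.3   96.7] rows 2.8 F [ 0.4   0.01 -0.15] op 0.804
turn tool deg [ 0.24 -0.54  0.18]
[ 107  161   66   56 2807] [138.7 187.7] [592.  -92.5  49. ] [593.1 -95.2  55. ]
[ 230  174   53   57 2297] [256.2 202.8] [ 566.5 -200.9   49. ] [ 568.2 -201.1   55. ]
exp [135.31319661 192.24706543] [254.81784396 204.44878012]
```

View pics/w4.png

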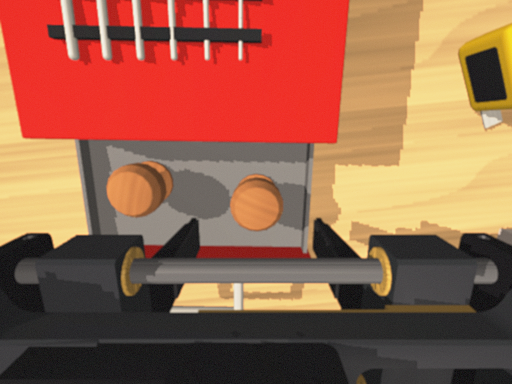

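Knob A is still upright at (138,188), and knob B is at (256,203), or about (565.5,-200.5). The empty baseline is about 0 N, so A weighs about 1.1 N.

>>> servo_tool --pt "-0.002 0.001 0.02 0 -0.5 0 80" --pt "0 0 0.03 0 0 0 80" --pt "0 0 0.02 0 0 0 80" --pt "0 0 0 0 0 0 80" --pt "0 0 0 0 0 0 80"

```text
t: 14.08
eef_pos: [567.9, -199.6, 58.7]
tcp_rot: [3.136, -0.004, -0.095]
ft_force: [-0.2, -0.1, 0.7]
opening: 0.801
```

```bash
python3 g.py 565.5 -200.5 31 -.1
```

```text
t 14.08 pos [ 567.9 -199.6   58.7] rot [ 3.136 -0.004 -0.095] tool shift mm [-2.4  1.  27.7] rows 0.7 F [-0.24 -0.05  0.7 ] op 0.801
turn tool deg [ 0.32 -0.25  0.26]
```

>>> servo_tool --pt "-0.002 0.001 0.012 0 -0.2 0 80" --pt "0 0 0.012 0 0 0 80" --pt "-0.001 0 0.003 0 0 0 80" --pt "0 0 0 0 0 0 80"

```text
t: 14.42
eef_pos: [565.8, -200.9, 32.1]
tcp_rot: [3.135, -0.004, -0.095]
ft_force: [-0.7, 1.1, 0.2]
opening: 0.799
```

```bash
python3 g.py 565.5 -200.5 31 -.1
```

```text
t 14.42 pos [ 565.8 -200.9   32.1] rot [ 3.135 -0.004 -0.095] tool shift mm [-0.4 -0.4  1.1] rows 0.0 F [-0.7   1.11  0.23] op 0.799
turn tool deg [ 0.4  -0.23  0.28]
```

>>> servo_tool --pt "0 0 0 0.3 0 0 40" --pt "0 0 0 0 0 0 40" --pt "0 0 0 0 0 0 40" --pt "0 0 0 0 0 0 40" --pt "0 0 0 0 0 0 20" --pt "0 0 0 0 0 0 0" --pt "0 0 0 0 0 0 0" --pt "0 0 0 0 0 0 0"

```text
t: 15.08
eef_pos: [566.2, -201.1, 33.5]
tcp_rot: [3.14, -0.005, -0.095]
ft_force: [1.1, 0.3, -1.6]
opening: 0.513
```

>>> servo_tool --pt "0 0 -0.012 0 0 0 0" --pt "0 0 -0.02 0 0 0 0" --pt "0 0 -0.025 0 0 0 0" --pt "0 0 -0.025 0 0 0 0" --pt "0 0 -0.015 0 0 0 0" --pt "0 0 0 0 0 0 0" --pt "0 0 0 0 0 0 0" --pt "0 0 0 0 0 0 0"

```text
t: 15.75
eef_pos: [564.0, -200.1, 136.6]
tcp_rot: [3.141, -0.002, -0.095]
ft_force: [-0.2, -0.3, -3.5]
opening: 0.516
```

```bash
python3 wt.py
```

```text
t 15.75 pos [ 564.  -200.1  136.6] rot [ 3.141e+00 -2.000e-03 -9.500e-02] tool shift mm [  11.1 -113.3  104.6] rows 2.8 F [-0.16 -0.29 -3.54] op 0.516
turn tool deg [ 0.02 -0.09  0.28]
mean [-0.23 -0.09 -3.73] sd [0.41 0.49 0.22]
t 16.15 pos [ 564.1 -200.1  136.1] rot [-3.142e+00 -1.000e-03 -9.500e-02] tool shift mm [  11.2 -113.2  104.1] rows 2.8 F [-0.63  0.08 -3.81] op 0.514
turn tool deg [-0.01 -0.04  0.28]
```

Knob B reads -3.7 N against -1.1 N for A, so B is the heavier one. Now I'll raise it and carry it to the cork pad.

```bash
python3 g.py 472.5 337 200 -.1
```

```text
t 16.15 pos [ 564.1 -200.1  136.1] rot [-3.142e+00 -1.000e-03 -9.500e-02] tool shift mm [-142.1 -526.   -63.9] rows 13.1 F [-0.63  0.08 -3.81] op 0.514
turn tool deg [-0.01 -0.04  0.28]
```

>>> servo_tool --pt "0 0 -0.03 0 0 0 0" --pt "0 -0.01 -0.03 0 0 0 0" --pt "-0.003 -0.02 -0.006 0 0 0 0" --pt "-0.007 -0.03 0 0 0 0 0" --pt "-0.009 -0.033 0 0 0 0 0" --pt "-0.009 -0.033 0 0 0 0 0" --pt "-0.009 -0.033 0 0 0 0 0" --pt "-0.009 -0.033 0 0 0 0 0"

```text
t: 16.82
eef_pos: [536.5, -3.6, 203.1]
tcp_rot: [-3.141, 0.0, -0.104]
ft_force: [0.9, -0.1, -3.4]
opening: 0.513
```

```bash
python3 g.py 472.5 337 200 -.1
```

```text
t 16.82 pos [536.5  -3.6 203.1] rot [-3.141  0.    -0.104] tool shift mm [ -99.1 -332.1    3.3] rows 8.3 F [ 0.86 -0.05 -3.44] op 0.513
turn tool deg [-0.02  0.03 -0.25]
```

>>> servo_tool --pt "-0.01 -0.033 0 0 0 0 0" --pt "-0.01 -0.033 0 0 0 0 0" --pt "-0.01 -0.033 0 0 0 0 0" --pt "-0.01 -0.033 0 0 0 0 0" --pt "-0.01 -0.033 0 0 0 0 0" --pt "-0.01 -0.033 0 0 0 0 0" --pt "-0.01 -0.033 0 0 0 0 0" --pt "-0.006 -0.02 0 0 0 0 0"

```text
t: 17.48
eef_pos: [481.8, 268.0, 202.9]
tcp_rot: [-3.141, 0.001, -0.104]
ft_force: [0.1, -0.6, -3.7]
opening: 0.512
```

```bash
python3 g.py 472.5 337 175 -.1
```

```text
t 17.48 pos [481.8 268.  202.9] rot [-3.141e+00  1.000e-03 -1.040e-01] tool shift mm [-16.5 -67.7  28. ] rows 1.7 F [ 0.07 -0.61 -3.71] op 0.512
turn tool deg [-0.05  0.03 -0.25]
```

>>> servo_tool --pt "-0.006 -0.025 0.008 0 0 0 0" --pt "-0.005 -0.02 0.008 0 0 0 0" --pt "-0.003 -0.01 0.006 0 0 0 0" --pt "0 0 0 0 0 0 0" --pt "0 0 0 0 0 0 0"

```text
t: 17.9
eef_pos: [471.0, 331.2, 179.4]
tcp_rot: [-3.141, 0.001, -0.098]
ft_force: [0.2, 0.5, -3.7]
opening: 0.51
```

```bash
python3 - <<'E'
from h import *;import g
g.go(472.5,337,175,-.1)
c=cam("wrist","w5");print("cork px",proj(c,[472.5,337,4]),"edge",proj(c,[527.5,337,4]),proj(c,[472.5,392,4]),proj(c,[472.5,282,4]))
t=cam("top");s=cam("scene");np.savez("s5.npz",R=s["R"],t=s["t"],intrinsics=s["intrinsics"])
print("scene cork",proj(s,[472.5,337,4]))
a=cv2.resize(s["img"][130:310,200:440],(512,384),interpolation=cv2.INTER_CUBIC)
cv2.imwrite("pics/c5.png",cv2.resize(np.hstack([c["img"],a]),(800,300)))
E
```

```text
t 17.9 pos [471.  331.2 179.4] rot [-3.141e+00  1.000e-03 -9.800e-02] tool shift mm [ 0.9 -5.9  4.4] rows 0.1 F [ 0.19  0.53 -3.72] op 0.51
turn tool deg [-0.05  0.04  0.12]
cork px [250.22731085 179.29804522] edge [245.65965053 135.92906325] [207.9813298  183.36456387] [292.80536824 175.19956153]
scene cork [333.35300152 236.57496694]
```

View pics/c5.png

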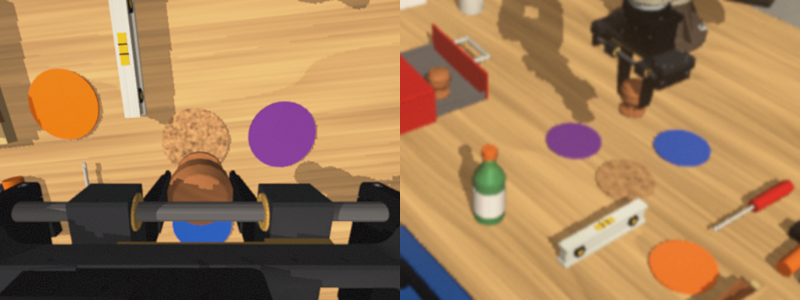

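The wrist view shows the cork disc centred near full-frame pixel (251,179), which matches the prediction to about 2 mm. The scene view shows knob A standing in the open drawer and knob B upright in the jaws. What remains is a final small correction, then a hold.

>>> servo_tool --pt "0 -0.0055 0.004 0 0 0 0" --pt "0 0 0 0 0 0 0" --pt "0 0 0 0 0 0 0" --pt "0 0 0 0 0 0 0"

```text
t: 18.38
eef_pos: [473.6, 333.9, 176.7]
tcp_rot: [-3.14, -0.001, -0.104]
ft_force: [-0.2, 0.6, -3.9]
opening: 0.514
```

```bash
python3 - <<'E'
from h import *;import g
g.go(471,337,175,-.1)
t=cam("top");s=cam("scene");g.go(471,337,175,-.1);print(env.state()["qvel"].round(3))
a=cv2.resize(t["img"][110:260,140:340],(512,384),interpolation=cv2.INTER_CUBIC)
b=cv2.resize(s["img"][110:270,130:343],(512,384),interpolation=cv2.INTER_CUBIC)
cv2.imwrite("pics/c6.png",cv2.resize(np.hstack([a,b]),(800,300)))
E
```

```text
t 18.38 pos [473.6 333.9 176.7] rot [-3.14e+00 -1.00e-03 -1.04e-01] tool shift mm [-2.9 -2.8  1.7] rows 0.1 F [-0.25  0.58 -3.88] op 0.514
turn tool deg [-0.12 -0.07 -0.21]
t 18.48 pos [473.5 334.  176.7] rot [-3.139e+00 -1.000e-03 -1.030e-01] tool shift mm [-2.8 -2.7  1.7] rows 0.1 F [ 0.09  0.98 -3.28] op 0.512
turn tool deg [-0.12 -0.08 -0.2 ]
[ 0.002  0.001 -0.001  0.002 -0.002  0.001]
```

View pics/c6.png

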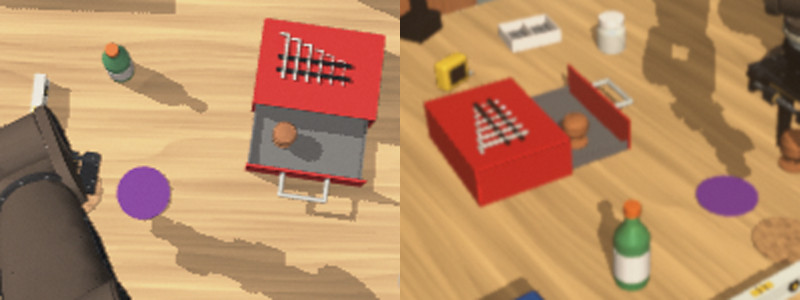

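```bash
python3 - <<'E'
from h import *
t=cam("top");print(ray(t,291.3,208.3,58),ray(t,294.6,181.2,58), "fully-out expected", 589.3-130*.995,-141+13)
E
```

```text
[ 464.30638991 -127.73706651   58.        ] [ 574.72384662 -139.42471522   58.        ] fully-out expected 459.94999999999993 -128
```

The coarse pixel reading gives 111 mm of travel, against 119 mm by the TCP. I'll compare the bar in both top pictures with one method.

```bash
python3 - <<'E'
from h import *
t=cam("top")
def bar(im,c0,c1,r0,r1):
    S=cv2.cvtColor(im,cv2.COLOR_BGR2HSV)[...,1].astype(float)[r0:r1,c0:c1]
    w=np.clip(90-S,0,None);v,u=np.mgrid[r0:r1,c0:c1];return (w*u).sum()/w.sum(),(w*v).sum()/w.sum(),w.sum()
a=bar(cv2.imread("pics/top0.png"),288,303,177,187);b=bar(t["img"],285,299,203,215)
A=ray(t,a[0],a[1],58);B=ray(t,b[0],b[1],58);print(a,b,A,B)
x=np.array([np.cos(.1),-np.sin(.1),0]);print("travel along x",(A-B)@x)
y=np.array([np.sin(.1),np.cos(.1),0]);C=np.array([723.6,-155.1,58])
print("out by case",-135-(B-C)@x*1.0, -135-(A-C)@x)
# scene view of the drawer side: visible travel of front panel
E
```

```text
(np.float64(294.9812229176697), np.float64(180.6336061627347), np.float64(2077.0)) (np.float64(291.5302144249513), np.float64(208.48684210526315), np.float64(2052.0)) [ 577.10049367 -140.93499489   58.        ] [ 463.58550975 -128.66841421   58.        ]
travel along x 114.17249648064042
out by case 126.35425635046892 12.18175986982854
```

```bash
python3 - <<'E'
from h import *
c=dict(np.load("w2.npz"));im=cv2.imread("pics/w2.png")
S=cv2.cvtColor(im,cv2.COLOR_BGR2HSV)[...,1].astype(float)
print(S[200:222:1,250].astype(int))
for u0,u1 in((226,274),(235,265)):
    sub=S[203:220,u0:u1];w=np.clip(90-sub,0,None);v,u=np.mgrid[203:220,u0:u1]
    p=(w*u).sum()/w.sum(),(w*v).sum()/w.sum();B=ray(c,*p,58);print(p,B)
    x=np.array([np.cos(.1),-np.sin(.1),0]);print("vs now", (np.array([463.6,-128.7,58])-B)@x)
# front corner of the case lid edge in w2 at z=80, for reference
V=im[:,250].astype(int);print([(r,*V[r]) for r in range(70,96)][::2])
P=[ray(c,250,r,80).round(1).tolist() for r in(84,86,88)];print(P)
# and red panel outline (mask) top-view now vs case in one image
t=env.read_camera("top")["img"];print([(r,t[r,291].tolist()) for r in range(160,213)])
E
```

```text
[129 128 128 127 128 127 129 126 110  56  32  35  33  34  44  91 126 130
 129 126 123 126]
(np.float64(249.75585859923208), np.float64(211.64259234741164)) [ 457.98460378 -124.05465433   58.        ]
vs now 6.0511033610641025
(np.float64(249.57927736450586), np.float64(211.65207226354943)) [ 458.00763754 -123.79320489   58.        ]
vs now 6.05428606397294
[(70, np.int64(32), np.int64(40), np.int64(222)), (72, np.int64(40), np.int64(44), np.int64(223)), (74, np.int64(31), np.int64(39), np.int64(222)), (76, np.int64(36), np.int64(42), np.int64(223)), (78, np.int64(35), np.int64(42), np.int64(223)), (80, np.int64(38), np.int64(44), np.int64(225)), (82, np.int64(34), np.int64(37), np.int64(209)), (84, np.int64(73), np.int64(76), np.int64(116)), (86, np.int64(90), np.int64(94), np.int64(96)), (88, np.int64(90), np.int64(93), np.int64(98)), (90, np.int64(90), np.int64(94), np.int64(100)), (92, np.int64(90), np.int64(95), np.int64(97)), (94, np.int64(90), np.int64(93), np.int64(99))]
[[630.2, -149.7, 80.0], [627.9, -149.4, 80.0], [625.6, -149.0, 80.0]]
[(160, [61, 64, 219]), (161, [59, 63,
[... 442 characters left out ...]
2, [89, 93, 96]), (183, [91, 93, 97]), (184, [91, 93, 96]), (185, [91, 93, 96]), (186, [90, 92, 95]), (187, [91, 95, 98]), (188, [94, 96, 99]), (189, [94, 96, 99]), (190, [125, 129, 132]), (191, [125, 128, 132]), (192, [127, 131, 136]), (193, [125, 129, 133]), (194, [128, 131, 136]), (195, [85, 87, 134]), (196, [65, 67, 222]), (197, [33, 32, 106]), (198, [35, 39, 112]), (199, [60, 77, 134]), (200, [96, 132, 164]), (201, [97, 133, 166]), (202, [88, 119, 150]), (203, [84, 115, 144]), (204, [92, 124, 154]), (205, [92, 126, 156]), (206, [130, 180, 221]), (207, [129, 171, 206]), (208, [192, 204, 213]), (209, [182, 195, 204]), (210, [108, 149, 185]), (211, [135, 185, 225]), (212, [136, 189, 228])]
```

Before knob A was set down, the handle bar was at x=458. It now reads 463.6, so pressing A down dragged the drawer in by about 5 mm. There is ample time, so I'll push the front panel back to the stop from inside with a finger's back, keeping hold of B, and then return.

>>> servo_tool --pt "0 0 -0.03 0 0 -7 0" --pt "0 0 0 0 0 -7 0" --pt "0 0 0 0 0 -7 0" --pt "0 0 0 0 0 -7 0" --pt "0 0 0 0 0 -7 0" --pt "0 0 0 0 0 -7 0" --pt "0 0 0 0 0 -7 0" --pt "0 0 0 0 0 -7 0"

```text
t: 19.3
eef_pos: [473.1, 334.1, 208.5]
tcp_rot: [3.142, -0.003, 0.895]
ft_force: [0.2, -0.3, -4.3]
opening: 0.512
```

>>> servo_tool --pt "0 0 0 0 0 -7 0" --pt "0 0 0 0 0 -7 0" --pt "0 0 0 0 0 -7 0" --pt "0 0 0 0 0 -7 0" --pt "0 0 0 0 0 -6 0" --pt "0 0 0 0 0 0 0" --pt "0 0 0 0 0 0 0"

```text
t: 19.88
eef_pos: [472.7, 334.2, 208.7]
tcp_rot: [3.14, -0.002, 1.509]
ft_force: [-0.9, 0.3, -3.9]
opening: 0.516
```

```bash
python3 g.py 568 -165 205 1.47
```

```text
t 19.88 pos [472.7 334.2 208.7] rot [ 3.140e+00 -2.000e-03  1.509e+00] tool shift mm [-492.3  126.2    2.9] rows 12.3 F [-0.93  0.27 -3.93] op 0.516
turn tool deg [ 0.08 -0.12  2.21]
```

>>> servo_tool --pt "-0.02 0.005 0 0 0 1 0" --pt "-0.034 0.008 0 0 0 1 0" --pt "-0.036 0.009 0 0 0 0 0" --pt "-0.036 0.009 0 0 0 0 0" --pt "-0.036 0.009 0 0 0 0 0" --pt "-0.036 0.009 0 0 0 0 0" --pt "-0.036 0.009 0 0 0 0 0" --pt "-0.036 0.009 0 0 0 0 0"

```text
t: 20.55
eef_pos: [510.9, 54.4, 208.2]
tcp_rot: [3.138, -0.004, 1.45]
ft_force: [0.9, 0.8, -3.3]
opening: 0.512
```

```bash
python3 g.py 568 -165 205 1.47
```

```text
t 20.55 pos [510.9  54.4 208.2] rot [ 3.138 -0.004  1.45 ] tool shift mm [-210.9   83.1    2.5] rows 5.3 F [ 0.85  0.78 -3.33] op 0.512
turn tool deg [ 0.22 -0.25 -1.12]
```

>>> servo_tool --pt "-0.036 0.014 0 0 0 -1 0" --pt "-0.036 0.014 0 0 0 0 0" --pt "-0.036 0.014 0 0 0 0 0" --pt "-0.036 0.014 0 0 0 0 0" --pt "-0.03 0.012 0 0 0 0 0" --pt "-0.012 0.004 0 0 0 0 0" --pt "0 0 0 0 0 0 0" --pt "0 0 0 0 0 0 0"

```text
t: 21.22
eef_pos: [561.8, -156.1, 208.3]
tcp_rot: [3.135, -0.003, 1.431]
ft_force: [0.8, 0.3, -3.5]
opening: 0.511
```

```bash
python3 g.py 568 -165 110 1.47
```

```text
t 21.22 pos [ 561.8 -156.1  208.3] rot [ 3.135e+00 -3.000e-03  1.431e+00] tool shift mm [-8.3  6.7 98.3] rows 2.5 F [ 0.83  0.26 -3.55] op 0.511
turn tool deg [ 0.37 -0.19 -2.22]
```

>>> servo_tool --pt "-0.008 0.006 0.02 0.3 0 -2.2 0" --pt "0 0 0.03 0 0 0 0" --pt "0 0 0.03 0 0 0 0" --pt "0 0 0.01 0 0 0 0" --pt "0 0 0 0 0 0 0" --pt "0 0 0 0 0 0 0"

```text
t: 21.72
eef_pos: [567.4, -157.8, 118.3]
tcp_rot: [3.138, -0.003, 1.468]
ft_force: [-0.0, 0.5, -2.2]
opening: 0.515
```

```bash
python3 g.py 568 -165 50 1.47
```

```text
t 21.72 pos [ 567.4 -157.8  118.3] rot [ 3.138e+00 -3.000e-03  1.468e+00] tool shift mm [-7.4  1.1 68.2] rows 1.7 F [-0.03  0.46 -2.17] op 0.515
turn tool deg [ 0.23 -0.2  -0.1 ]
```

>>> servo_tool --pt "-0.007 0.001 0.01 0 0 0 0" --pt "0 0 0.02 0 0 0 0" --pt "0 0 0.02 0 0 0 0" --pt "0 0 0.012 0 0 0 0" --pt "0 0 0 0 0 0 0" --pt "0 0 0 0 0 0 0"

```text
t: 22.22
eef_pos: [572.4, -166.0, 60.9]
tcp_rot: [3.125, 0.0, 1.469]
ft_force: [-0.1, -0.5, -4.7]
opening: 0.509
```

```bash
python3 g.py 552 -163 50 1.47
```

```text
t 22.22 pos [ 572.4 -166.    60.9] rot [3.125 0.    1.469] tool shift mm [  0.9 -20.8  10.6] rows 0.5 F [-0.13 -0.47 -4.72] op 0.509
turn tool deg [ 0.96  0.02 -0.04]
```

>>> servo_tool --pt "0 -0.003 0.006 0.8 0 0 0" --pt "0 -0.004 0.003 0 0 0 0" --pt "0 -0.005 0 0 0 0 0" --pt "0 -0.004 0 0 0 0 0" --pt "0 -0.003 0 0 0 0 0"

```text
t: 22.63
eef_pos: [553.9, -164.9, 54.7]
tcp_rot: [3.135, 0.002, 1.469]
ft_force: [0.0, -0.6, -3.0]
opening: 0.512
```

```bash
python3 g.py 548 -163 53 1.47
```

```text
t 22.63 pos [ 553.9 -164.9   54.7] rot [3.135e+00 2.000e-03 1.469e+00] tool shift mm [ 1.3 -6.1  1.7] rows 0.2 F [ 0.05 -0.6  -3.03] op 0.512
turn tool deg [ 0.4   0.12 -0.04]
```

>>> servo_tool --pt "0 -0.003 0 0.3 0 0 0" --pt "0 -0.003 0 0 0 0 0"

```text
t: 22.8
eef_pos: [547.2, -164.3, 55.4]
tcp_rot: [3.14, 0.002, 1.469]
ft_force: [-0.5, -0.8, -3.4]
opening: 0.515
```

>>> servo_tool --pt "0 -0.002 0 0 0 0 0" --pt "0 -0.002 0 0 0 0 0"

```text
t: 22.97
eef_pos: [542.6, -163.8, 55.7]
tcp_rot: [3.139, 0.003, 1.469]
ft_force: [-0.1, -0.4, -3.3]
opening: 0.514
```

>>> servo_tool --pt "0 -0.002 0.001 0 0 0 0" --pt "0 -0.002 0 0 0 0 0"

```text
t: 23.13
eef_pos: [538.7, -163.5, 54.9]
tcp_rot: [3.138, 0.003, 1.469]
ft_force: [1.1, -0.3, -4.5]
opening: 0.516
```

>>> servo_tool --pt "0 -0.002 0 0 0 0 0" --pt "0 -0.002 0 0 0 0 0"

```text
t: 23.3
eef_pos: [537.7, -163.7, 55.3]
tcp_rot: [3.13, 0.004, 1.468]
ft_force: [14.9, 3.0, -11.2]
opening: 0.512
```

Contact rose to 15 N, well above the 1.5 N sliding force, so the drawer is at its stop. I'll back off and measure the handle.

>>> servo_tool --pt "0 0.003 0 0.3 0 0 0" --pt "0 0.006 0 0 0 0 0" --pt "0 0.008 0 0 0 0 0" --pt "0 0.008 -0.01 0 0 0 0" --pt "0 0 -0.03 0 0 0 0" --pt "0 0 -0.035 0 0 0 0" --pt "0 0 -0.035 0 0 0 0" --pt "0 0 -0.03 0 0 0 0"

```text
t: 23.97
eef_pos: [562.8, -165.0, 193.2]
tcp_rot: [-3.132, -0.0, 1.468]
ft_force: [0.5, -0.5, -4.2]
opening: 0.513
```

```bash
python3 g.py 471 337 205 1.47
```

```text
t 23.97 pos [ 562.8 -165.   193.2] rot [-3.132 -0.     1.468] tool shift mm [ 489.9 -142.9  -10.3] rows 12.2 F [ 0.49 -0.49 -4.18] op 0.513
turn tool deg [-0.54 -0.02 -0.12]
```

>>> servo_tool --pt "0.02 -0.006 -0.012 -0.5 0 0 0" --pt "0.034 -0.01 0 0 0 0 0" --pt "0.036 -0.0105 0 0 0 0 0" --pt "0.036 -0.0105 0 0 0 0 0" --pt "0.036 -0.0105 0 0 0 0 0" --pt "0.036 -0.0105 0 0 0 0 0" --pt "0.036 -0.0105 0 0 0 0 0" --pt "0.036 -0.0105 0 0 0 0 0"

```text
t: 24.63
eef_pos: [516.5, 115.2, 213.3]
tcp_rot: [3.129, 0.004, 1.458]
ft_force: [1.3, -0.3, -3.0]
opening: 0.512
```

```bash
python3 g.py 471 337 205 1.47
```

```text
t 24.63 pos [516.5 115.2 213.3] rot [3.129 0.004 1.458] tool shift mm [215.3 -70.3   6.5] rows 5.4 F [ 1.33 -0.32 -2.98] op 0.512
turn tool deg [ 0.71  0.25 -0.67]
```

>>> servo_tool --pt "0.036 -0.012 0 0.5 0 0 0" --pt "0.036 -0.012 0 0 0 0 0" --pt "0.036 -0.012 0 0 0 0 0" --pt "0.034 -0.011 0.01 0 0 0 0" --pt "0.024 -0.008 0.012 0 0 0 0" --pt "0.01 -0.003 0.01 0 0 0 0" --pt "0 0 0 0 0 0 0" --pt "0 0 0 0 0 0 0"

```text
t: 25.3
eef_pos: [474.9, 313.2, 179.4]
tcp_rot: [3.139, 0.005, 1.466]
ft_force: [1.4, -0.4, -4.2]
opening: 0.511
```

```bash
python3 - <<'E'
from h import *;import g
g.go(471,337,175,1.47)
t=cam("top")
S=cv2.cvtColor(t["img"],cv2.COLOR_BGR2HSV)[...,1].astype(float);r0,r1,c0,c1=203,217,284,298
w=np.clip(90-S[r0:r1,c0:c1],0,None);v,u=np.mgrid[r0:r1,c0:c1]
B=ray(t,(w*u).sum()/w.sum(),(w*v).sum()/w.sum(),58);print("handle",B)
s=cam("scene");w=cam("wrist")
a=cv2.resize(s["img"][90:300,140:420],(512,384),interpolation=cv2.INTER_CUBIC)
cv2.imwrite("pics/c7.png",cv2.resize(np.hstack([w["img"],a]),(800,300)))
print(proj(w,[471,337,4]))
E
```

```text
t 25.3 pos [474.9 313.2 179.4] rot [3.139 0.005 1.466] tool shift mm [23.3 -6.3  4.3] rows 0.6 F [ 1.38 -0.41 -4.19] op 0.511
turn tool deg [ 0.13  0.29 -0.21]
handle [ 461.51363761 -124.54989022   58.        ]
[250.1535368  159.77832421]
```

View pics/c7.png

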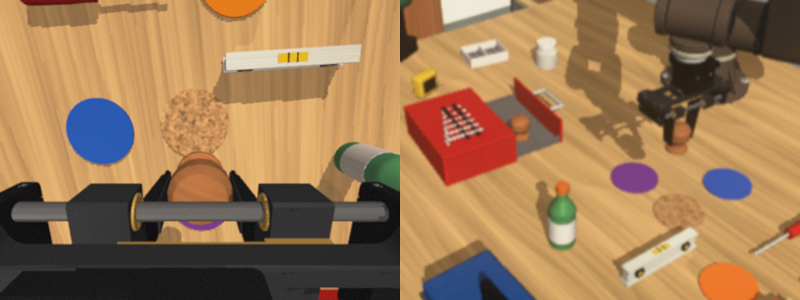

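The wrist view shows the cork centred at full-frame (249,157), within about 3 mm of the estimate. Knob A stands in the open drawer, and the bystanders are where they were. Final centring now.

>>> servo_tool --pt "0.015 -0.004 0.002 0 0.2 0 0" --pt "0.008 -0.002 0.001 0 0 0 0" --pt "0 0 0 0 0 0 0" --pt "0 0 0 0 0 0 0"

```text
t: 25.78
eef_pos: [474.0, 334.3, 178.6]
tcp_rot: [3.136, -0.0, 1.459]
ft_force: [-0.7, -0.3, -3.5]
opening: 0.513
```

```bash
python3 g.py 471 338 175 1.47
```

```text
t 25.78 pos [474.  334.3 178.6] rot [ 3.136 -0.     1.459] tool shift mm [ 3.4 -3.4  3.6] rows 0.1 F [-0.66 -0.31 -3.53] op 0.513
turn tool deg [ 0.32 -0.02 -0.63]
```

>>> servo_tool --pt "0.003 -0.003 0.003 0.3 0 0 0" --pt "0 0 0 0 0 0 0" --pt "0 0 0 0 0 0 0" --pt "0 0 0 0 0 0 0" --pt "0 0 0 0 0 0 0" --pt "0 0 0 0 0 0 0"

```text
t: 26.28
eef_pos: [471.3, 336.9, 175.6]
tcp_rot: [3.142, -0.0, 1.458]
ft_force: [-0.0, -0.4, -3.3]
opening: 0.516
```

```bash
python3 - <<'E'
from h import *;import g
g.go(471,338,175,1.47);print(env.state()["qvel"].round(3))
p=env.state()["eef_pos"]
if np.hypot(p[0]-471,p[1]-338)<6: print(env.job_done())
E
```

```text
t 26.28 pos [471.3 336.9 175.6] rot [ 3.142 -0.     1.458] tool shift mm [ 1.1 -0.5  0.6] rows 0.0 F [-0.05 -0.43 -3.27] op 0.516
turn tool deg [ 0.   -0.01 -0.67]
[-0.001  0.001  0.001  0.    -0.001 -0.   ]
the job is handed in; nothing more can be done
None
```

The job is handed in at about 26 s of the 72 s allowed. The heavier knob is held upright and still above the cork pad, and the lighter one is back standing in the open drawer.

- **Which is heavier:** both knobs were lifted clear and weighed. The left one (A) pulled about 1.1 N and the right one (B) about 3.7 N, against an empty reading of about 0 N, so B is the heavier.
- **Drawer:** I pulled it open by the handle to its stop, where the force rose to 36 N. Pressing A down on the drawer floor later dragged it in by about 5 mm. I pushed the front panel back out from inside with a finger's back until 15 N, while still holding B.
- **Final pose:** B is within about 2 mm of my estimate of the pad centre, with its foot about 15 cm above the pad. It is level and still, and the force reading is still about 3.3 N.
- **Bystanders:** the objects in the last view looked untouched. The screwdriver was only partly in that view.

**One check disagreed:** the last top view puts the handle at x ≈ 461.5 mm, while 458 mm was measured right after the pull. That is close to camera error, but it leaves a few millimetres of doubt about how far open the drawer is. Both stop forces say it is fully out.

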